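# Clear the bench scale and zero it

### The arm

A 6-joint arm with a two-finger parallel gripper is mounted at the origin on the work surface. World frame = base frame: x ahead of the robot, y to its left, z up, the work surface at z = 0. Lengths are in m, angles in degrees, forces in N, time in s.
With the tool pointing down it reaches from about 0.425 to 1.125 m from the base axis. Payload 14.9 kg.
Tool frame: the origin (TCP) lies midway between the tips of the shut fingers; the grasp point (between the pads) lies 19 mm behind it; z points along the fingers, y is the line along which they close (so a half turn about z gives the same grasp; the last joint's range is limited). The gripper opens to 91 mm and grips with 3 to 60 N. Pads are 32 mm wide; open, the fingers measure 118 mm over their backs; the gripper's body (76 mm by 178 mm) begins 60 mm behind the grasp point.
Start: joints at [-67.282, 21.709, 99.362, -0, 58.929, -1.908], TCP at [0.292, -0.636, 0.214] pointing down, gripper open.
Joint ranges: [-158.91, 158.91], [-42.39, 125.64], [0.06, 152.35], [-60.88, 240.88], [17.5, 164.5], [-176.32, 176.32]. Speed limits (degrees/s): [108.29, 108.29, 136.94, 180, 180, 180].

### API

Orientations are given as [roll, pitch, yaw] about the fixed x, y, z axes, in that order (R = Rz(yaw) Ry(pitch) Rx(roll)).
In Python, from workcell import ctrl gives the robot as it stands.
- The arm moves only by the shell command python3 -m pendant 'ROWS' [FORCE]. ROWS is JSON, a list of rows, each an object of numbers: "dx", "dy", "dz": the shift along the world's x, y, z in m; "ax", "ay", "az": the turn, a rotation vector about the world's x, y, z in units of 8 degrees (1.0 is 8 degrees); "hand": the opening, from 0 (shut) to 1 (fully open). A call has 1 to 8 rows; each row shifts and turns the commanded pose from where the row before left it; what a row does not reach is not made up. A row lasts 1/10 s, in which the tool goes at most 50 mm and 8.59 degrees, less where a joint would pass 70% of its speed; a pose out of reach is approached as far as the arm can. A call with a gripper value outside its range is refused whole. The fingers move at their own pace and stop on an object; FORCE is the grip in N (left out, the last holds). Time passes only in rows, so rows that do not move let the fingers close. It gives the time, the measured TCP pose, the force, the opening and the grip force at its end, in the units of the state.
- ctrl.observe(): the state, without advancing time (a new reading comes with each control period).
- ctrl.grab_frame(name): name is "side" or "top"; returns (picture, depth): 420x560x3 uint8, red, green, blue; 420x560 float32, m along the optical axis (not along the pixel's ray), 0 where there is no reading.
- ctrl.camera_info(name): a dict with "intrinsics" (3x3 intrinsics, pixels), "R" (3x3) and "t" (3): a world point X has camera coordinates R X + t. Camera axes: x right, y down, z forward; pixel columns grow to the right and rows downward; lengths in m; the calibration is good to about 2 mm. A picture is of the moment at which its call begins. camera_info takes no time and is no camera call.
- ctrl.finish_job(): hands the job in; it is judged then, once.
The state is a dict: "t": time; "q": joint angles; "qvel": joint speeds; "tau": joint torques, N m; "ee_pos": TCP position; "orientation": TCP orientation; "wrist_force": force on the tool from outside, world axes, zero at the start; "torque": the same for the moment, N m; "width": finger opening in m; "finger_force": force on a finger pad.
Only numpy, scipy, OpenCV 4.12 (cv2) and the standard library are available. Lean on these libraries where they do the work, as an engineer would, in place of code of your own. Each camera call takes 0.05 s, during which the arm holds its last target. There are 200 camera calls.

### The job

Lift the steel canister with the arched handle off the bench scale and set it down gently, upright and wholly on the round cork mat beside the scale; let go of it. Then, with the scale empty, turn the tare knob on the scale's sloping panel until its pointer stands at the zero mark (the one long tick at the top). Do not tip or drop the canister, and leave the other things on the bench where they are.

Things in the scene. Friction and masses are not known exactly. Their poses are not given: they have to be found in the camera images.
- canister: closed steel canister, 84 mm diameter, lid (88 mm across) topping out 90 mm above its base, with a rigid arched handle over the lid; it stands on the scale's platform at the start. Origin: centre of its underside, z up; the handle bar runs along its y axis
- canister_handle (a point): middle of the canister's dark wooden handle bar, 150 mm above the canister's base: a round bar 20 mm thick and 68 mm long along y; there is 60 mm free below it to the lid; wire stays come down from its two ends
- scale: grey bench scale, fixed to the bench, 140 mm wide (y): housing 150 mm deep, 62 mm tall, carrying a round steel platform; at one end (towards its -x) a white-faced panel slopes down at 35 degrees. Origin: on the bench under the platform's centre; its -x side is the panel side, which faces the robot's left, give or take its yaw
- scale_platform (a point): centre of the top of the scale's round platform, 124 mm diameter, 85 mm above the bench
- knob_grip (a point): point on the tare knob's axis at the height to grip, 31 mm out from the sloping panel. z: the axis, out of the panel, 35 degrees from vertical, leaning to the scale's -x; x: towards the pointer. Black bar grip along x, 50 mm long, 14 mm wide, 6 to 40 mm above the panel, on a 54 mm aluminium skirt; a white line on the bar and a black tip beyond it mark the pointer end
- tare (a joint): angle of the tare knob: 0 when its pointer stands at the zero mark, the one long thick tick at the top (platform side) of the sloping panel; shorter ticks every 0.3 rad either side. Positive is anticlockwise seen facing the panel. Range -0.8 to 1.7, starts positive, stays where left (friction 0.06 N m)
- cork_mat: round flat cork mat, 150 mm diameter, 6 mm thick, fixed on the bench on the left or the right of the scale. Origin: centre of its underside
- bench_block: square steel bench block, 90 x 90 x 25 mm, a bystander, loose; origin at the centre of its underside
- flux_bottle: white plastic bottle, 56 mm diameter, 125 mm tall, a bystander, loose; origin at the centre of its underside
- jar: amber glass jar with a steel cap, 68 mm diameter, 80 mm tall, a bystander, loose; origin at the centre of its underside
- mug: blue ceramic mug, 72 mm diameter, 85 mm tall, with a side handle, a bystander, loose; origin at the centre of its underside
- tape_roll: roll of tape lying flat, 100 mm outer diameter, 24 mm tall, a bystander, loose; origin at the centre of its underside
- hammer: small hammer lying on the bench, about 250 mm long, a bystander, loose; origin at its middle, on its underside
- screwdriver: screwdriver lying on the bench, about 200 mm long, a bystander, loose; origin at its middle, on its underside
Things that resemble listed ones, but are neither listed nor needed, are in the scene too. Of the things that look like the cork_mat, the smallest one is meant.

How it is judged (in metres and radians):
On the way, in this order (a step that is already met when the one before it is completed fails the run):
1. the canister is lifted clear, at least 20 mm above the platform's top (z of canister in the frame of scale_platform above 0.02 m and contact force between canister and scale below 0.1 N), for 0.1 s.
2. the canister stands at rest on the cork mat, let go (horizontal distance between canister and cork_mat below 0.033 m and z of canister in the frame of cork_mat between 0.002 and 0.01 m and angle between canister's own z axis and vertical below 0.06 rad and linear speed of canister below 0.02 m/s and contact force between the fingers and canister below 0.1 N), for 0.2 s.
3. after that, the tare pointer stands at zero (value of joint tare between -0.1 and 0.1 rad), for 0.2 s.
At the end, for the whole second after the job is handed in: the canister stands upright and at rest wholly on the cork mat (its centre within 33 mm of the mat's centre, tilt under 0.06 rad), let go, and the tare knob rests within 0.1 rad of zero (all of step 2 and all of step 3 and velocity of joint tare between -0.05 and 0.05 rad/s); the robot touches nothing.
It fails at once if the canister is tipped by more than 0.6 rad (angle between canister's own z axis and vertical above 0.6 rad).
It fails at once if the canister is dropped (moves faster than 0.5 m/s while the fingers do not hold it) (linear speed of canister above 0.5 m/s and contact force between the fingers and canister below 0.1 N).
It fails at once if the canister is set down or knocked hard (over 60 N on the mat) (contact force between canister and cork_mat above 60 N).
It fails at once if a bystander is moved by more than 25 mm (distance of any of bench_block, flux_bottle, jar, mug, tape_roll, hammer, screwdriver from where it was at the start of the episode above 0.025 m).
It also fails if it takes over 61 s, if anything falls off the work surface, if the arm or the gripper's body presses on something with over 40 N, if the wrist force passes 120 N, or if a joint passes its speed limit or range.

## Working session

There is one attempt and no reset: what is moved stays moved. The work goes in short steps, Python scripts to look and compute and a shell command to move; the robot and the scene stay as the last step left them, time stands still between calls to the robot, and variables do not carry over. Pictures are saved under pics/ and viewed, at most 10 in all, crops included, and the job is handed in when it is done.

```bash
mkdir -p pics; ls; cat > h.py <<'E'
import numpy as np,cv2,pickle
from workcell import ctrl
def grab(n,f):
    p,d=ctrl.grab_frame(n); cv2.imwrite(f'pics/{f}.png',p[:,:,::-1]); np.savez(f'pics/{f}.npz',p=p,d=d); return p,d
def world(n,d):
    c=ctrl.camera_info(n);K=np.array(c['intrinsics']);R=np.array(c['R']);t=np.array(c['t'])
    v,u=np.mgrid[:d.shape[0],:d.shape[1]]
    P=np.stack([(u-K[0,2])/K[0,0]*d,(v-K[1,2])/K[1,1]*d,d],-1)
    return (P-t)@R
E
python3 - <<'E'
from h import *
for n in('top','side'):
    p,d=grab(n,n+'0'); c=ctrl.camera_info(n); print(n,-np.array(c['R']).T@c['t'],np.array(c['R']).round(2).tolist())
E
```

```text
pics
top [ 0.33328791 -0.0986122   1.43838424] [[0.02, -1.0, -0.02], [-1.0, -0.02, -0.09], [0.09, 0.02, -1.0]]
side [0.40508239 0.87462567 1.25600624] [[-1.0, -0.03, -0.01], [-0.02, 0.76, -0.65], [0.03, -0.65, -0.76]]
```

View pics/top0.png

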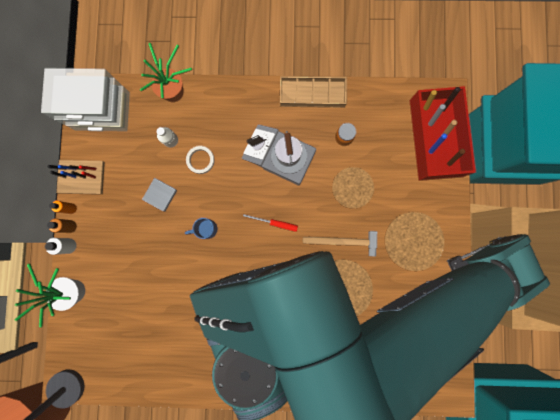

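View pics/side0.png

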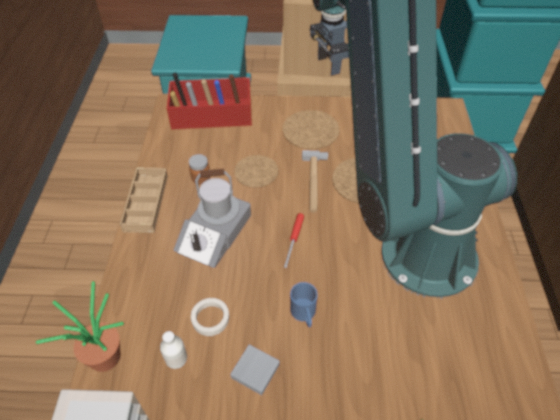

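The top view shows the canister on the scale at (289,150), the panel at (262,140), and cork mats at (353,187), (415,241) and (350,285, partly hidden). The one at (353,187), beside the scale, looks smallest. Next I'll measure these.

```bash
python3 - <<'E'
from h import *
z=np.load('pics/top0.npz');p,d=z['p'],z['d'];W=world('top',d)
hsv=cv2.cvtColor(p,cv2.COLOR_RGB2HSV)
print('bench',W[200,270],'matpx',p[187,353],p[241,415],p[287,360],p[200,300])
for n,(u,v) in dict(m1=(353,187),m2=(415,241),m3=(355,285)).items():
    w=W[v-35:v+35,u-35:u+35].reshape(-1,3); q=w[(w[:,2]>.0035)&(w[:,2]<.012)]
    print(n,len(q),np.percentile(q,[1,50,99],0).round(3).tolist())
roi=np.s_[110:190,235:325]; w=W[roi].reshape(-1,3);h=w[:,2]
def rep(n,lo,hi):
    q=w[(h>lo)&(h<hi)]; print(n,len(q),np.median(q,0).round(4),q.min(0).round(3),q.max(0).round(3))
    if len(q)>5:
        r=cv2.minAreaRect((q[:,:2]).astype(np.float32)); print('   rect',np.round(r[0],4),np.round(r[1],3),r[2])
rep('handle',.21,.26);rep('lid',.165,.185);rep('plat',.08,.09);rep('housing',.05,.066)
q=w[(h>.225)&(h<.26)];c=q.mean(0);print('handle pca',np.linalg.svd((q-c)[:,:2],full_matrices=False)[1:])
q=w[(h>.17)&(h<.18)];(c,r)=cv2.minEnclosingCircle(q[:,:2].astype(np.float32));print('lid circ',c,r)
big=cv2.resize(p[100:200,225:335],None,fx=7,fy=6,interpolation=cv2.INTER_CUBIC)[:, :, ::-1]
s=np.load('pics/side0.npz')['p'][170:275,165:260];cv2.imwrite('pics/c1.png',np.hstack([cv2.resize(big,(400,364)),cv2.resize(s[:,:,::-1],(400,364*1),interpolation=cv2.INTER_CUBIC)]))
for n,(u,v) in dict(jar=(347,132),block=(158,195),tape=(200,147),mug=(205,229),hammer=(373,243),sd=(285,225),org=(313,80)).items(): print(n,W[v,u].round(3))
E
```

```text
bench [ 0.48072254 -0.03172718 -0.00129904] matpx [169 126  78] [156 117  72] [185 140  86] [177 119  65]
m1 1791 [[0.413, -0.448, 0.004], [0.533, -0.327, 0.006], [0.656, -0.206, 0.012]]
m2 2588 [[0.23, -0.663, 0.004], [0.345, -0.545, 0.008], [0.465, -0.434, 0.012]]
m3 1337 [[0.084, -0.455, 0.004], [0.199, -0.35, 0.008], [0.307, -0.269, 0.012]]
handle 163 [ 0.6262 -0.0937  0.243 ] [ 0.582 -0.106  0.213] [ 0.677 -0.081  0.251]
   rect [ 0.6296 -0.0934] [0.097 0.02 ] 9.109479904174805
lid 426 [ 0.6254 -0.088   0.1722] [ 0.581 -0.136  0.165] [ 0.671 -0.051  0.182]
   rect [ 0.629  -0.0936] [0.086 0.086] 44.92353820800781
plat 425 [ 0.6054 -0.0846  0.0852] [ 0.565 -0.156  0.08 ] [0.721 0.046 0.09 ]
   rect [ 0.6538 -0.0665] [0.202 0.123] 47.78903579711914
housing 758 [ 0.624  -0.0536  0.0615] [ 0.536 -0.188  0.05 ] [0.736 0.041 0.066]
   rect [ 0.6405 -0.0651] [0.217 0.141] 66.30516815185547
handle pca (array([0.26609578, 0.06879612]), array([[-0.98700679, -0.16067857],
       [-0.16067857,  0.98700679]]))
lid circ (0.6253053545951843, -0.09200791269540787) 0.045682452619075775
jar [ 0.714 -0.296  0.081]
block [0.487 0.368 0.028]
tape [0.666 0.226 0.022]
mug [0.37  0.198 0.012]
hammer [ 0.334 -0.398  0.022]
sd [ 0.39  -0.088  0.029]
org [ 0.918 -0.178  0.035]
```

View pics/c1.png

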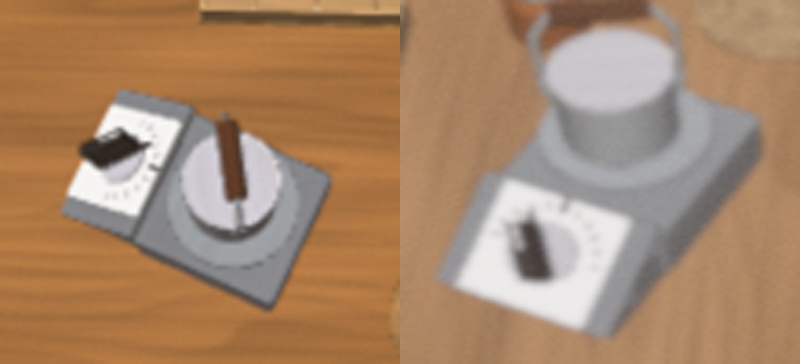

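```bash
cat > m.py <<'E'
from h import *
from scipy.optimize import least_squares
z=np.load('pics/top0.npz');p,d=z['p'].astype(float),z['d'];W=world('top',d)
g=cv2.GaussianBlur(p[...,1]/p[...,0]-.5*0,(0,0),1.2)
for n,(u,v,r) in dict(m1=(353,187,32),m2=(415,241,45),m3=(357,285,36)).items():
    s=np.s_[v-r:v+r,u-r:u+r]; m=(g[s]>.715)&(W[s][...,2]<.02)
    m=cv2.morphologyEx(m.astype(np.uint8),cv2.MORPH_OPEN,np.ones((5,5)))
    k,l,st,_=cv2.connectedComponentsWithStats(m); i=1+np.argmax(st[1:,4]); m=(l==i).astype(np.uint8)
    ct=max(cv2.findContours(m,cv2.RETR_EXTERNAL,cv2.CHAIN_APPROX_NONE)[0],key=len)[:,0]
    q=W[s][ct[:,1],ct[:,0],:2]
    f=least_squares(lambda a:np.hypot(*(q-a[:2]).T)-a[2],[*q.mean(0),.08],loss='soft_l1',f_scale=.003)
    print(n,st[i].tolist(),f.x.round(4),np.abs(f.fun).mean().round(4))
# scale
for cam in('top','side'):
    z=np.load(f'pics/{cam}0.npz');p,d=z['p'].astype(float),z['d'];W=world(cam,d)
    s=np.s_[115:175,235:285] if cam=='top' else np.s_[205:270,170:235]
    P=p[s].reshape(-1,3);w=W[s].reshape(-1,3)
    m=(P.min(1)>185)&(w[:,2]>.01)&(w[:,2]<.062); q=w[m]
    for _ in range(5):
        c=q.mean(0);N=np.linalg.svd(q-c,full_matrices=False)[2][2];N*=np.sign(N[2]);q=q[np.abs((q-c)@N)<.003]
    c=q.mean(0);az=np.arctan2(N[1],N[0]);print(cam,'panel',len(q),c.round(4),'N',N.round(3),'slope',np.degrees(np.arccos(N[2])),'az(-x)',np.degrees(az))
    h=(w-c)@N; near=np.hypot(*(w-c).T[:2])<.06
    b=w[(h>.034)&(h<.045)&near]; hb=((b-c)@N)
    print(' bar top',len(b),b.mean(0).round(4),hb.mean().round(4))
    print(' panel px extents: corners',cv2.minAreaRect(q[:,:2].astype(np.float32)))
    V=np.linalg.svd(b-b.mean(0),full_matrices=False);print(' dir',V[2][0].round(3),V[1].round(3))
    e=(b-b.mean(0))@V[2][0];print(' len',np.ptp(e).round(4),'axis pt grip',(b.mean(0)-N*(hb.mean()-.031)).round(4))
    # skirt
    k=w[(h>.002)&(h<.008)&near]; print(' skirt',len(k))
W=world('top',np.load('pics/top0.npz')['d']);w=W[110:190,235:325].reshape(-1,3)
q=w[(w[:,2]>.083)&(w[:,2]<.089)&(np.hypot(w[:,0]-.626,w[:,1]+.0925)<.075)]
print('plat',cv2.minEnclosingCircle(q[:,:2].astype(np.float32)))
for lo,hi in((.238,.252),(.172,.178)):
    q=w[(w[:,2]>lo)&(w[:,2]<hi)]
    print(lo,len(q),cv2.minAreaRect(q[:,:2].astype(np.float32)),q.mean(0))
print(ctrl.observe()['ee_pos'],ctrl.observe()['orientation'])
E
python3 m.py
```

```text
m1 [12, 13, 41, 40, 1290] [ 0.5326 -0.3293  0.0715] 0.0014
m2 [15, 17, 59, 58, 2629] [ 0.3451 -0.5474  0.1006] 0.0027
m3 [15, 11, 37, 54, 1188] [ 0.1886 -0.3298  0.0725] 0.0156
top panel 178 [0.6802 0.025  0.0431] N [0.243 0.53  0.812] slope 35.67725933309576 az(-x) 65.41048931211813
 bar top 47 [0.683  0.0319 0.0851] 0.0385
 panel px extents: corners ((0.6812630295753479, 0.02340858429670334), (0.05487367510795593, 0.10200149565935135), 66.45380401611328)
 dir [-0.235  0.842 -0.485] [0.099 0.03  0.014]
 len 0.0522 axis pt grip [0.6812 0.028  0.0791]
 skirt 106
side panel 368 [0.6795 0.0242 0.0394] N [0.241 0.515 0.823] slope 34.6387074651776 az(-x) 64.86220560217511
 bar top 85 [0.6811 0.0313 0.0819] 0.0389
 panel px extents: corners ((0.678650975227356, 0.018993865698575974), (0.060257963836193085, 0.10604552179574966), 65.42147064208984)
 dir [-0.257  0.835 -0.486] [0.133 0.04  0.024]
 len 0.0493 axis pt grip [0.6792 0.0272 0.0753]
 skirt 288
plat ((0.6271724104881287, -0.09549539536237717), 0.0620044507086277)
0.238 132 ((0.6290184259414673, -0.09324274212121964), (0.06817889958620071, 0.018368879333138466), 9.233776092529297) [ 0.62900663 -0.09331323  0.24400974]
0.172 199 ((0.6282968521118164, -0.09314826875925064), (0.07471352815628052, 0.069931760430336), 82.10924530029297) [ 0.62695917 -0.09336541  0.17460938]
[ 0.29153063 -0.63602204  0.21333984] [-1.79943445e+02 -3.36553301e-04  2.46256496e+01]
```

m1's fit comes out at r≈72 mm, which matches the 150 mm mat. The other two are larger. Heights also check out: handle bar top is 0.244 and platform radius is 62 mm. Next I approach the handle.

```bash
python3 -m pendant '[{"dz":0.05,"hand":1},{"dz":0.055,"hand":1},{"dx":0.024,"dy":0.039,"az":-0.14},{"dx":0.024,"dy":0.039,"az":-0.14},{"dx":0.024,"dy":0.039,"az":-0.14},{"dx":0.024,"dy":0.039,"az":-0.14},{"dx":0.024,"dy":0.039,"az":-0.14},{"dx":0.024,"dy":0.039,"az":-0.14}]' 40 && python3 -m pendant '[{"dx":0.024,"dy":0.039,"az":-0.14},{"dx":0.024,"dy":0.039,"az":-0.14},{"dx":0.024,"dy":0.039,"az":-0.14},{"dx":0.024,"dy":0.039,"az":-0.14},{"dx":0.024,"dy":0.039,"az":-0.14},{"dx":0.024,"dy":0.039,"az":-0.14},{"dx":0.024,"dy":0.039,"az":-0.14},{"dx":0.024,"dy":0.034,"az":-0.14}]' && python3 -m pendant '[{"dz":0.0},{"dz":0},{"dz":0}]'
```

```text
$[0]: bad value
```

```bash
python3 -m pendant '[{"dx":0,"dy":0,"dz":0.05,"ax":0,"ay":0,"az":0,"hand":1}]' 40; python3 -m pendant '[{"dz":0.05}]'; python3 -m pendant '[{"dz":0.01,"hand":1}]'
```

```text
t: 0.2
ee_pos: [0.2903, -0.6331, 0.2576]
orientation: [-179.4, -0.0, 24.6]
wrist_force: [0.3, 0.0, 0.3]
width: 0.0911
finger_force: 0.0$[0]: bad value
$[0]: bad value
```

All seven keys are needed in every row.

```bash
python3 -m pendant '[{"dx":0,"dy":0,"dz":0.045,"ax":0,"ay":0,"az":0,"hand":1},{"dx":0.024,"dy":0.039,"dz":0.01,"ax":0,"ay":0,"az":-0.14,"hand":1},{"dx":0.024,"dy":0.039,"dz":0,"ax":0,"ay":0,"az":-0.14,"hand":1},{"dx":0.024,"dy":0.039,"dz":0,"ax":0,"ay":0,"az":-0.14,"hand":1},{"dx":0.024,"dy":0.039,"dz":0,"ax":0,"ay":0,"az":-0.14,"hand":1},{"dx":0.024,"dy":0.039,"dz":0,"ax":0,"ay":0,"az":-0.14,"hand":1},{"dx":0.024,"dy":0.039,"dz":0,"ax":0,"ay":0,"az":-0.14,"hand":1},{"dx":0.024,"dy":0.039,"dz":0,"ax":0,"ay":0,"az":-0.14,"hand":1}]' && python3 -m pendant '[{"dx":0.024,"dy":0.039,"dz":0,"ax":0,"ay":0,"az":-0.14,"hand":1},{"dx":0.024,"dy":0.039,"dz":0,"ax":0,"ay":0,"az":-0.14,"hand":1},{"dx":0.024,"dy":0.039,"dz":0,"ax":0,"ay":0,"az":-0.14,"hand":1},{"dx":0.024,"dy":0.039,"dz":0,"ax":0,"ay":0,"az":-0.14,"hand":1},{"dx":0.024,"dy":0.039,"dz":0,"ax":0,"ay":0,"az":-0.14,"hand":1},{"dx":0.024,"dy":0.039,"dz":0,"ax":0,"ay":0,"az":-0.14,"hand":1},{"dx":0.024,"dy":0.035,"dz":0,"ax":0,"ay":0,"az":-0.11,"hand":1},{"dx":0,"dy":0,"dz":0,"ax":0,"ay":0,"az":0,"hand":1}]' && python3 -m pendant '[{"dx":0,"dy":0,"dz":0,"ax":0,"ay":0,"az":0,"hand":1},{"dx":0,"dy":0,"dz":0,"ax":0,"ay":0,"az":0,"hand":1},{"dx":0,"dy":0,"dz":0,"ax":0,"ay":0,"az":0,"hand":1}]'
```

```text
t: 1.0
ee_pos: [0.4602, -0.3616, 0.3188]
orientation: [-180.0, 0.0, 16.7]
wrist_force: [0.1, -0.1, 0.7]
width: 0.0915
finger_force: 0.0
t: 1.8
ee_pos: [0.6294, -0.0908, 0.3185]
orientation: [-180.0, -0.0, 9.3]
wrist_force: [0.0, 1.0, -0.2]
width: 0.0909
finger_force: 0.0
t: 2.1
ee_pos: [0.6272, -0.0953, 0.3189]
orientation: [180.0, 0.0, 9.1]
wrist_force: [-0.1, -0.1, 0.2]
width: 0.0914
finger_force: 0.0
```

```bash
python3 -m pendant '[{"dx":0.001,"dy":0.001,"dz":-0.02,"ax":0,"ay":0,"az":0,"hand":1},{"dx":0,"dy":0,"dz":-0.02,"ax":0,"ay":0,"az":0,"hand":1},{"dx":0,"dy":0,"dz":-0.02,"ax":0,"ay":0,"az":0,"hand":1},{"dx":0,"dy":0,"dz":-0.02,"ax":0,"ay":0,"az":0,"hand":1},{"dx":0,"dy":0,"dz":-0.012,"ax":0,"ay":0,"az":0,"hand":1},{"dx":0,"dy":0,"dz":-0.01,"ax":0,"ay":0,"az":0,"hand":1},{"dx":0,"dy":0,"dz":0,"ax":0,"ay":0,"az":0,"hand":1},{"dx":0,"dy":0,"dz":0,"ax":0,"ay":0,"az":0,"hand":0.4}]' && python3 -m pendant '[{"dx":0,"dy":0,"dz":0,"ax":0,"ay":0,"az":0,"hand":0.4},{"dx":0,"dy":0,"dz":0,"ax":0,"ay":0,"az":0,"hand":0.3},{"dx":0,"dy":0,"dz":0,"ax":0,"ay":0,"az":0,"hand":0.2},{"dx":0,"dy":0,"dz":0,"ax":0,"ay":0,"az":0,"hand":0.1},{"dx":0,"dy":0,"dz":0,"ax":0,"ay":0,"az":0,"hand":0},{"dx":0,"dy":0,"dz":0,"ax":0,"ay":0,"az":0,"hand":0},{"dx":0,"dy":0,"dz":0,"ax":0,"ay":0,"az":0,"hand":0},{"dx":0,"dy":0,"dz":0,"ax":0,"ay":0,"az":0,"hand":0}]' 40
```

```text
t: 2.9
ee_pos: [0.6289, -0.0936, 0.2175]
orientation: [180.0, -0.0, 9.2]
wrist_force: [-0.8, 0.1, -0.3]
width: 0.0856
finger_force: 0.0
t: 3.7
ee_pos: [0.6287, -0.0934, 0.2169]
orientation: [180.0, -0.0, 9.2]
wrist_force: [-0.3, -1.7, 1.0]
width: 0.0222
finger_force: 0.7
```

```bash
python3 -m pendant '[{"dx":0,"dy":0,"dz":0,"ax":0,"ay":0,"az":0,"hand":0},{"dx":0,"dy":0,"dz":0,"ax":0,"ay":0,"az":0,"hand":0},{"dx":0,"dy":0,"dz":0,"ax":0,"ay":0,"az":0,"hand":0},{"dx":0,"dy":0,"dz":0.005,"ax":0,"ay":0,"az":0,"hand":0},{"dx":0,"dy":0,"dz":0.01,"ax":0,"ay":0,"az":0,"hand":0},{"dx":0,"dy":0,"dz":0.01,"ax":0,"ay":0,"az":0,"hand":0},{"dx":0,"dy":0,"dz":0.01,"ax":0,"ay":0,"az":0,"hand":0},{"dx":0,"dy":0,"dz":0.015,"ax":0,"ay":0,"az":0,"hand":0}]' && python3 -m pendant '[{"dx":0,"dy":0,"dz":0.01,"ax":0,"ay":0,"az":0,"hand":0},{"dx":0,"dy":0,"dz":0,"ax":0,"ay":0,"az":0,"hand":0},{"dx":0,"dy":0,"dz":0,"ax":0,"ay":0,"az":0,"hand":0},{"dx":0,"dy":0,"dz":0,"ax":0,"ay":0,"az":0,"hand":0}]'; python3 -c "
from h import *
grab('side','side1')"
```

```text
t: 4.5
ee_pos: [0.6284, -0.0933, 0.2676]
orientation: [-180.0, 0.0, 9.2]
wrist_force: [-0.3, 0.2, -4.4]
width: 0.0192
finger_force: 40.0
t: 4.9
ee_pos: [0.6283, -0.0933, 0.2763]
orientation: [-180.0, 0.1, 9.2]
wrist_force: [-1.1, -0.0, -5.7]
width: 0.0192
finger_force: 40.0
```

View pics/side1.png

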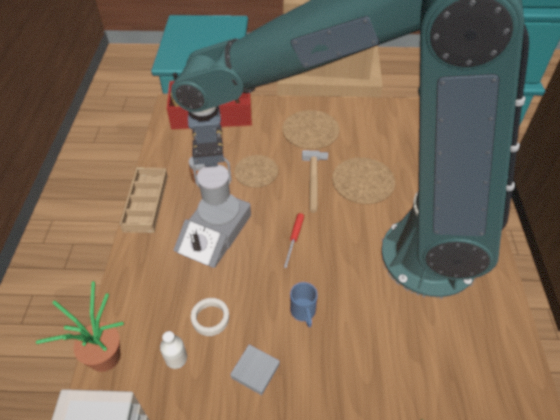

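The canister is held clear and upright at (214,185), and the chosen mat at (257,171) is the smallest of the three. Carrying it over.

```bash
python3 -m pendant '[{"dx":-0.004,"dy":-0.01,"dz":0,"ax":0,"ay":0,"az":0,"hand":0},{"dx":-0.008,"dy":-0.02,"dz":0,"ax":0,"ay":0,"az":0,"hand":0},{"dx":-0.009,"dy":-0.022,"dz":0,"ax":0,"ay":0,"az":0,"hand":0},{"dx":-0.009,"dy":-0.022,"dz":0,"ax":0,"ay":0,"az":0,"hand":0},{"dx":-0.009,"dy":-0.022,"dz":0,"ax":0,"ay":0,"az":0,"hand":0},{"dx":-0.009,"dy":-0.022,"dz":0,"ax":0,"ay":0,"az":0,"hand":0},{"dx":-0.009,"dy":-0.022,"dz":0,"ax":0,"ay":0,"az":0,"hand":0},{"dx":-0.009,"dy":-0.022,"dz":0,"ax":0,"ay":0,"az":0,"hand":0}]' && python3 -m pendant '[{"dx":-0.009,"dy":-0.022,"dz":0,"ax":0,"ay":0,"az":0,"hand":0},{"dx":-0.009,"dy":-0.022,"dz":0,"ax":0,"ay":0,"az":0,"hand":0},{"dx":-0.008,"dy":-0.02,"dz":0,"ax":0,"ay":0,"az":0,"hand":0},{"dx":-0.004,"dy":-0.01,"dz":0,"ax":0,"ay":0,"az":0,"hand":0},{"dx":0,"dy":0,"dz":0,"ax":0,"ay":0,"az":0,"hand":0},{"dx":0,"dy":0,"dz":-0.01,"ax":0,"ay":0,"az":0,"hand":0},{"dx":0,"dy":0,"dz":-0.02,"ax":0,"ay":0,"az":0,"hand":0},{"dx":0,"dy":0,"dz":-0.02,"ax":0,"ay":0,"az":0,"hand":0}]' && python3 -m pendant '[{"dx":0,"dy":0,"dz":-0.02,"ax":0,"ay":0,"az":0,"hand":0},{"dx":0,"dy":0,"dz":-0.02,"ax":0,"ay":0,"az":0,"hand":0},{"dx":0,"dy":0,"dz":-0.02,"ax":0,"ay":0,"az":0,"hand":0},{"dx":0,"dy":0,"dz":-0.01,"ax":0,"ay":0,"az":0,"hand":0},{"dx":0,"dy":0,"dz":0,"ax":0,"ay":0,"az":0,"hand":0},{"dx":0,"dy":0,"dz":0,"ax":0,"ay":0,"az":0,"hand":0}]'
```

```text
t: 5.75
ee_pos: [0.5617, -0.2567, 0.2766]
orientation: [-180.0, 0.0, 9.2]
wrist_force: [-0.5, 0.2, -4.4]
width: 0.0191
finger_force: 40.0
t: 6.55
ee_pos: [0.533, -0.3283, 0.2259]
orientation: [180.0, -0.0, 9.2]
wrist_force: [0.1, 0.6, -5.5]
width: 0.0189
finger_force: 40.0
t: 7.15
ee_pos: [0.5331, -0.3291, 0.1574]
orientation: [180.0, -0.0, 9.2]
wrist_force: [0.2, 1.3, -4.4]
width: 0.0191
finger_force: 40.0
```

```bash
python3 -m pendant '[{"dx":0,"dy":0,"dz":-0.005,"ax":0,"ay":0,"az":0,"hand":0},{"dx":0,"dy":0,"dz":-0.005,"ax":0,"ay":0,"az":0,"hand":0},{"dx":0,"dy":0,"dz":-0.003,"ax":0,"ay":0,"az":0,"hand":0},{"dx":0,"dy":0,"dz":-0.002,"ax":0,"ay":0,"az":0,"hand":0},{"dx":0,"dy":0,"dz":-0.001,"ax":0,"ay":0,"az":0,"hand":0},{"dx":0,"dy":0,"dz":0,"ax":0,"ay":0,"az":0,"hand":0},{"dx":0,"dy":0,"dz":0,"ax":0,"ay":0,"az":0,"hand":0}]' && python3 -m pendant '[{"dx":0,"dy":0,"dz":-0.001,"ax":0,"ay":0,"az":0,"hand":0},{"dx":0,"dy":0,"dz":-0.001,"ax":0,"ay":0,"az":0,"hand":0},{"dx":0,"dy":0,"dz":0,"ax":0,"ay":0,"az":0,"hand":0}]'&& python3 -m pendant '[{"dx":0,"dy":0,"dz":-0.001,"ax":0,"ay":0,"az":0,"hand":0},{"dx":0,"dy":0,"dz":0,"ax":0,"ay":0,"az":0,"hand":0}]'; python3 -m pendant '[{"dx":0,"dy":0,"dz":-0.001,"ax":0,"ay":0,"az":0,"hand":0},{"dx":0,"dy":0,"dz":0,"ax":0,"ay":0,"az":0,"hand":0}]'
```

```text
t: 7.85
ee_pos: [0.5327, -0.3294, 0.141]
orientation: [180.0, -0.0, 9.2]
wrist_force: [-0.0, 0.1, -4.9]
width: 0.0191
finger_force: 40.0
t: 8.15
ee_pos: [0.5326, -0.3293, 0.1388]
orientation: [-180.0, 0.0, 9.2]
wrist_force: [0.1, 0.3, -5.4]
width: 0.0194
finger_force: 40.0
t: 8.35
ee_pos: [0.5328, -0.3295, 0.138]
orientation: [180.0, -0.0, 9.2]
wrist_force: [-0.5, -0.7, -4.4]
width: 0.0192
finger_force: 40.0
t: 8.55
ee_pos: [0.5333, -0.3299, 0.1378]
orientation: [179.9, -0.1, 9.2]
wrist_force: [-0.4, -1.4, 5.2]
width: 0.0193
finger_force: 40.0
```

Contact at the expected height, so I release slowly, then rise.

```bash
python3 -m pendant '[{"dx":0,"dy":0,"dz":0,"ax":0,"ay":0,"az":0,"hand":0},{"dx":0,"dy":0,"dz":0,"ax":0,"ay":0,"az":0,"hand":0},{"dx":0,"dy":0,"dz":0,"ax":0,"ay":0,"az":0,"hand":0}]' 5 && python3 -m pendant '[{"dx":0,"dy":0,"dz":0,"ax":0,"ay":0,"az":0,"hand":0.3},{"dx":0,"dy":0,"dz":0,"ax":0,"ay":0,"az":0,"hand":0.6},{"dx":0,"dy":0,"dz":0,"ax":0,"ay":0,"az":0,"hand":0.8},{"dx":0,"dy":0,"dz":0,"ax":0,"ay":0,"az":0,"hand":0.8},{"dx":0,"dy":0,"dz":0,"ax":0,"ay":0,"az":0,"hand":0.8},{"dx":0,"dy":0,"dz":0,"ax":0,"ay":0,"az":0,"hand":0.8},{"dx":0,"dy":0,"dz":0,"ax":0,"ay":0,"az":0,"hand":0.8}]' && python3 -m pendant '[{"dx":0,"dy":0,"dz":0.01,"ax":0,"ay":0,"az":0,"hand":0.8},{"dx":0,"dy":0,"dz":0.03,"ax":0,"ay":0,"az":0,"hand":0.8},{"dx":0,"dy":0,"dz":0.04,"ax":0,"ay":0,"az":0,"hand":0.8},{"dx":0,"dy":0,"dz":0.04,"ax":0,"ay":0,"az":0,"hand":0.8},{"dx":0,"dy":0,"dz":0.04,"ax":0,"ay":0,"az":0,"hand":0.8},{"dx":0,"dy":0,"dz":0.04,"ax":0,"ay":0,"az":0,"hand":0.8},{"dx":0,"dy":0,"dz":0,"ax":0,"ay":0,"az":0,"hand":0.8}]'
python3 - <<'E'
from h import *
p,d=grab('side','side2')
W=world('side',d)
w=W[130:220,200:300].reshape(-1,3);
for lo,hi in((.09,.102),(.15,.17)):
    q=w[(w[:,2]>lo)&(w[:,2]<hi)&(np.hypot(w[:,0]-.533,w[:,1]+.329)<.06)];print(len(q),q.mean(0),np.ptp(q,axis=0))
E
```

```text
t: 8.85
ee_pos: [0.5333, -0.33, 0.1377]
orientation: [179.9, -0.1, 9.2]
wrist_force: [-0.4, -3.2, 5.4]
width: 0.0199
finger_force: 5.0
t: 9.55
ee_pos: [0.5327, -0.3293, 0.1369]
orientation: [-180.0, 0.0, 9.2]
wrist_force: [0.6, 0.8, -0.0]
width: 0.0715
finger_force: 0.0
t: 10.25
ee_pos: [0.5345, -0.3305, 0.3439]
orientation: [179.7, -0.4, 9.2]
wrist_force: [-0.1, -0.4, 0.3]
width: 0.0734
finger_force: 0.0
255 [ 0.53207714 -0.32644677  0.09358462] [0.09467632 0.08313153 0.01115143]
130 [ 0.53169584 -0.32540038  0.16039229] [0.07560777 0.02628152 0.01901364]
```

View pics/side2.png

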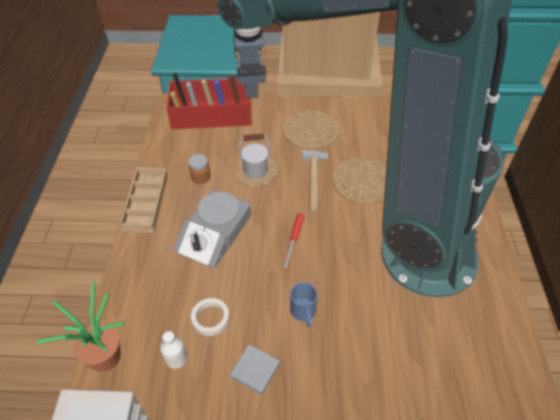

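The canister stands upright on the mat at (255,160), clear of the hammer and jar. The knob is at (197,241). Next I refine the scale geometry with the platform empty and compute the tool pose.

```bash
cat > k.py <<'E'
from h import *
from scipy.spatial.transform import Rotation as Ro
import sys
def scale(tags):
    o=[]
    for cam,f in tags:
        z=np.load(f'pics/{f}.npz');p,d=z['p'].astype(float),z['d'];W=world(cam,d);w=W.reshape(-1,3);P=p.reshape(-1,3)
        ok=np.hypot(w[:,0]-.65,w[:,1]+.02)<.2; w=w[ok];P=P[ok]
        q=w[(np.abs(w[:,2]-.085)<.004)&(np.hypot(w[:,0]-.628,w[:,1]+.0945)<.075)]
        c,r=cv2.minEnclosingCircle(q[:,:2].astype(np.float32)); pc=np.median(q,0)
        q=w[(P.min(1)>185)&(w[:,2]>.01)&(w[:,2]<.062)&(np.hypot(w[:,0]-.68,w[:,1]-.025)<.08)]
        for _ in range(5):
            m=q.mean(0);N=np.linalg.svd(q-m,full_matrices=False)[2][2];N*=np.sign(N[2]);q=q[np.abs((q-m)@N)<.003]
        h=(w-m)@N;b=w[(h>.033)&(h<.046)&(np.hypot(*(w-m).T[:2])<.06)]
        # normalise N to 35 deg
        D=np.linalg.svd(b-b.mean(0))[2][0]
        R=cv2.minAreaRect(q[:,:2].astype(np.float32))
        k=w[(h>-.003)&(h<.003)&(np.hypot(*(w-m).T[:2])<.07)]
        print(f,'plat',np.round(c,4),round(r,4),pc.round(4),'N az',np.degrees(np.arctan2(N[1],N[0])).round(1),'slope',np.degrees(np.arccos(N[2])).round(1),'panel',np.round(R[0],4),np.round(R[1],3),round(R[2],1))
        a=np.radians(np.degrees(np.arctan2(N[1],N[0])));s=np.sin(np.radians(35));cc=np.cos(np.radians(35))
        Z=np.array([s*np.cos(a),s*np.sin(a),cc]);u=np.array([-cc*np.cos(a),-cc*np.sin(a),s]);pd=D*np.sign(D@u)
        print('   bar',len(b),b.mean(0).round(4),'h',((b-m)@N).mean().round(4),'grip',(b.mean(0)-.009*Z).round(4),'tare',np.arctan2(Z@np.cross(u,pd),u@pd).round(3), 'lateral',round(float(np.dot(b.mean(0)[:2]-c,[-np.sin(a),np.cos(a)])),4))
E
python3 - <<'E'
from k import *
grab('top','top2')
scale([('top','top2'),('side','side2')])
o=ctrl.observe();print(np.round(o['q'],1),o['ee_pos'],o['orientation'],o['t'])
R0=Ro.from_euler('xyz',o['orientation'],degrees=True)
a=np.radians(65.2);s,c=np.sin(np.radians(35)),np.cos(np.radians(35))
Z=np.array([s*np.cos(a),s*np.sin(a),c]);u=np.array([-c*np.cos(a),-c*np.sin(a),s])
for sg in(1,-1):
    for th in(.61,0):
        pd=Ro.from_rotvec(Z*th).apply(u);y=sg*np.cross(Z,pd);R=np.c_[np.cross(y,-Z),y,-Z]
        rv=(Ro.from_matrix(R)*R0.inv()).as_rotvec(degrees=True);print(sg,th,rv.round(1),(rv/8).round(2),Ro.from_matrix(R).as_euler('xyz',degrees=True).round(1))
print('turn -0.61 about Z /8deg:',(-np.degrees(.61)*Z/8).round(2))
E
```

```text
top2 plat [ 0.6303 -0.0891] 0.0683 [ 0.6288 -0.0961  0.0857] N az 65.7 slope 35.1 panel [0.6813 0.0234] [0.055 0.102] 66.5
   bar 52 [0.6825 0.0323 0.0843] h 0.0382 grip [0.6803 0.0276 0.0769] tare 0.608 lateral 0.0024
side2 plat [ 0.6263 -0.0958] 0.0642 [ 0.6255 -0.0925  0.0841] N az 65.8 slope 35.2 panel [0.6794 0.0189] [0.06  0.104] 65.7
   bar 86 [0.6812 0.0317 0.082 ] h 0.0392 grip [0.6791 0.027  0.0746] tare 0.616 lateral 0.0023
[-33.9   8.1 103.1  -0.   68.7  47. ] [ 0.5328598  -0.32945904  0.33830003] [ 1.79915415e+02 -8.85091967e-02  9.18835265e+00] 10.35
1 0.61 [-13.1  36.7  87.8] [-1.64  4.59 10.98] [-158.1   28.   105.7]
1 0 [-22.   29.1  54.2] [-2.75  3.64  6.77] [180.   35.   65.2]
-1 0.61 [-36.3 -13.  -86. ] [ -4.53  -1.63 -10.75] [158.1 -28.  -74.3]
-1 0 [ -33.8  -25.8 -119.4] [ -4.23  -3.22 -14.93] [-180.   -35.  -114.8]
turn -0.61 about Z /8deg: [-1.05 -2.27 -3.58]
```

Both views agree within 2 mm: tare ≈ +0.61 rad, grip point ≈ (0.680, 0.027, 0.076). Moving to the pre-grasp with tool z along the knob axis.

```bash
python3 -m pendant '[{"dx":0.014,"dy":0.033,"dz":0,"ax":-0.137,"ay":0.3825,"az":0.915,"hand":0.5},{"dx":0.014,"dy":0.033,"dz":0,"ax":-0.137,"ay":0.3825,"az":0.915,"hand":0.5},{"dx":0.014,"dy":0.033,"dz":0,"ax":-0.137,"ay":0.3825,"az":0.915,"hand":0.5},{"dx":0.014,"dy":0.033,"dz":0,"ax":-0.137,"ay":0.3825,"az":0.915,"hand":0.5},{"dx":0.014,"dy":0.033,"dz":0,"ax":-0.137,"ay":0.3825,"az":0.915,"hand":0.5},{"dx":0.014,"dy":0.033,"dz":0,"ax":-0.137,"ay":0.3825,"az":0.915,"hand":0.5},{"dx":0.014,"dy":0.033,"dz":0,"ax":-0.137,"ay":0.3825,"az":0.915,"hand":0.5},{"dx":0.014,"dy":0.033,"dz":0,"ax":-0.137,"ay":0.3825,"az":0.915,"hand":0.5}]' && python3 -m pendant '[{"dx":0.014,"dy":0.033,"dz":0,"ax":-0.137,"ay":0.3825,"az":0.915,"hand":0.5},{"dx":0.014,"dy":0.033,"dz":0,"ax":-0.137,"ay":0.3825,"az":0.915,"hand":0.5},{"dx":0.014,"dy":0.033,"dz":0,"ax":-0.137,"ay":0.3825,"az":0.915,"hand":0.5},{"dx":0.014,"dy":0.033,"dz":0,"ax":-0.137,"ay":0.3825,"az":0.915,"hand":0.5},{"dx":0,"dy":0,"dz":0,"ax":0,"ay":0,"az":0,"hand":0.5},{"dx":0,"dy":0,"dz":0,"ax":0,"ay":0,"az":0,"hand":0.5},{"dx":0,"dy":0,"dz":0,"ax":0,"ay":0,"az":0,"hand":0.5}]'
cat > plan.py <<'E'
from k import *
o=ctrl.observe();R0=Ro.from_euler('xyz',o['orientation'],degrees=True)
a=np.radians(65.6);s,c=np.sin(np.radians(35)),np.cos(np.radians(35))
Z=np.array([s*np.cos(a),s*np.sin(a),c]);u=np.array([-c*np.cos(a),-c*np.sin(a),s])
G=np.array([.6797,.0273,.0758])
for th in(.61,0):
    pd=Ro.from_rotvec(Z*th).apply(u);y=np.cross(Z,pd);R=np.c_[np.cross(y,-Z),y,-Z]
    print(th,'rot/8',((Ro.from_matrix(R)*R0.inv()).as_rotvec(degrees=True)/8).round(3))
e=np.array(o['ee_pos'])
print('to pre',(G+.081*Z-e).round(4),'to grip',(G-.019*Z-e).round(4),'Z',Z.round(3),np.round(o['q'],1))
E
python3 plan.py
```

```text
t: 11.15
ee_pos: [0.6446, -0.0639, 0.3355]
orientation: [-171.1, 23.5, 70.9]
wrist_force: [-0.1, -0.6, -0.4]
width: 0.0458
finger_force: 0.0
t: 11.85
ee_pos: [0.7002, 0.0658, 0.3362]
orientation: [-158.0, 28.1, 105.7]
wrist_force: [-0.5, -0.6, 0.3]
width: 0.0456
finger_force: 0.0
0.61 rot/8 [ 0.017 -0.014  0.061]
0 rot/8 [-1.031 -2.295 -3.514]
to pre [-0.0013  0.0038 -0.194 ] to grip [-0.025  -0.0485 -0.2759] Z [0.237 0.522 0.819] [ 13.4  26.3  84.8 -26.9  92.2   7.9]
```

```bash
python3 -m pendant '[{"dx":0,"dy":0.004,"dz":-0.039,"ax":0.02,"ay":-0.01,"az":0.06,"hand":0.5},{"dx":-0.001,"dy":0,"dz":-0.039,"ax":0,"ay":0,"az":0,"hand":0.5},{"dx":0,"dy":0,"dz":-0.039,"ax":0,"ay":0,"az":0,"hand":0.5},{"dx":0,"dy":0,"dz":-0.039,"ax":0,"ay":0,"az":0,"hand":0.5},{"dx":0,"dy":0,"dz":-0.038,"ax":0,"ay":0,"az":0,"hand":0.5},{"dx":0,"dy":0,"dz":0,"ax":0,"ay":0,"az":0,"hand":0.5},{"dx":0,"dy":0,"dz":0,"ax":0,"ay":0,"az":0,"hand":0.5},{"dx":0,"dy":0,"dz":0,"ax":0,"ay":0,"az":0,"hand":0.5}]'; python3 plan.py; python3 -c "
from h import *
p,d=grab('side','side3');q,d=grab('top','top3')
a=p[140:290,130:280];b=q[80:230,200:350]
cv2.imwrite('pics/c3.png',np.hstack([cv2.resize(x[:,:,::-1],(400,400),interpolation=cv2.INTER_CUBIC) for x in(a,b)]))"
```

```text
t: 12.65
ee_pos: [0.7008, 0.0704, 0.1455]
orientation: [-158.4, 28.0, 106.0]
wrist_force: [0.3, -0.6, 0.1]
width: 0.0453
finger_force: 0.0
0.61 rot/8 [-0.009  0.024 -0.004]
0 rot/8 [-1.037 -2.257 -3.585]
to pre [-0.0019 -0.0007 -0.0034] to grip [-0.0256 -0.053  -0.0853] Z [0.237 0.522 0.819] [ 13.7  36.9  89.6 -27.4  78.1  14.9]
```

View pics/c3.png

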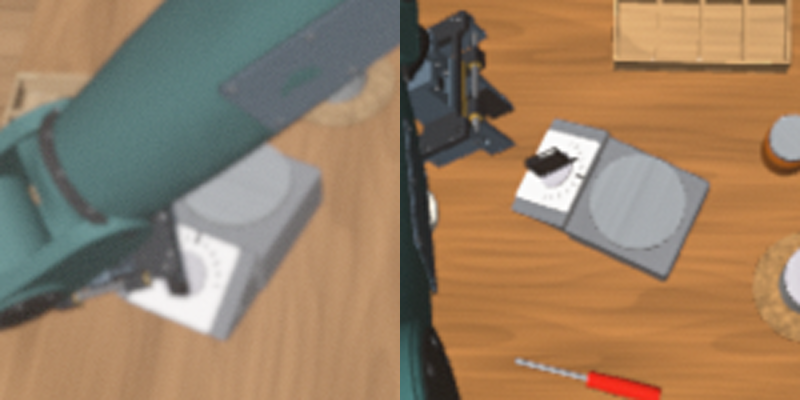

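The tool is out along the knob axis, with the fingers ready to straddle the bar (top crop: fingers at (490,130), bar at (550,165)). The canister is still on its mat. Advancing and gripping.

```bash
python3 -m pendant '[{"dx":-0.005,"dy":-0.0105,"dz":-0.017,"ax":0,"ay":0,"az":0,"hand":0.5},{"dx":-0.005,"dy":-0.0105,"dz":-0.017,"ax":0,"ay":0,"az":0,"hand":0.5},{"dx":-0.005,"dy":-0.0105,"dz":-0.017,"ax":0,"ay":0,"az":0,"hand":0.5},{"dx":-0.005,"dy":-0.0105,"dz":-0.017,"ax":0,"ay":0,"az":0,"hand":0.5},{"dx":-0.003,"dy":-0.006,"dz":-0.009,"ax":0,"ay":0,"az":0,"hand":0.5},{"dx":-0.002,"dy":-0.004,"dz":-0.006,"ax":0,"ay":0,"az":0,"hand":0.5},{"dx":0,"dy":0,"dz":0,"ax":0,"ay":0,"az":0,"hand":0.5},{"dx":0,"dy":0,"dz":0,"ax":0,"ay":0,"az":0,"hand":0.5}]'; python3 plan.py
```

```text
t: 13.55
ee_pos: [0.6753, 0.019, 0.0608]
orientation: [-158.2, 28.0, 106.1]
wrist_force: [-0.0, -0.3, 0.2]
width: 0.0456
finger_force: 0.0
0.61 rot/8 [-0.006  0.01  -0.011]
0 rot/8 [-1.037 -2.271 -3.591]
to pre [0.0235 0.0506 0.0814] to grip [-0.0001 -0.0016 -0.0005] Z [0.237 0.522 0.819] [ 10.4  40.4  94.5 -30.2  69.5  16.7]
```

```bash
python3 -m pendant '[{"dx":0,"dy":-0.001,"dz":0,"ax":0,"ay":0,"az":0,"hand":0.4},{"dx":0,"dy":0,"dz":0,"ax":0,"ay":0,"az":0,"hand":0.3},{"dx":0,"dy":0,"dz":0,"ax":0,"ay":0,"az":0,"hand":0.2},{"dx":0,"dy":0,"dz":0,"ax":0,"ay":0,"az":0,"hand":0.1},{"dx":0,"dy":0,"dz":0,"ax":0,"ay":0,"az":0,"hand":0},{"dx":0,"dy":0,"dz":0,"ax":0,"ay":0,"az":0,"hand":0},{"dx":0,"dy":0,"dz":0,"ax":0,"ay":0,"az":0,"hand":0},{"dx":0,"dy":0,"dz":0,"ax":0,"ay":0,"az":0,"hand":0}]' 20; python3 plan.py; python3 -c "
from h import *
print(ctrl.observe()['torque'])"
```

```text
t: 14.35
ee_pos: [0.678, 0.018, 0.0593]
orientation: [-158.7, 28.0, 106.1]
wrist_force: [22.6, -3.1, -19.0]
width: 0.0141
finger_force: 20.0
0.61 rot/8 [-0.024  0.053 -0.035]
0 rot/8 [-1.039 -2.227 -3.62 ]
to pre [0.0209 0.0516 0.0828] to grip [-0.0028 -0.0006  0.0009] Z [0.237 0.522 0.819] [ 10.3  40.5  94.5 -30.3  69.1  16.7]
[ 1.72182828 -4.36147721  2.32385812]
```

Bar is gripped (14.1 mm). The side load shows the axis is about 3 mm off, so I relieve it before turning.

```bash
python3 -m pendant '[{"dx":0.0025,"dy":0,"dz":-0.002,"ax":0,"ay":0,"az":0,"hand":0},{"dx":0,"dy":0,"dz":0,"ax":0,"ay":0,"az":0,"hand":0},{"dx":0,"dy":0,"dz":0,"ax":0,"ay":0,"az":0,"hand":0}]'; python3 plan.py
```

```text
t: 14.65
ee_pos: [0.6783, 0.018, 0.059]
orientation: [-158.3, 28.0, 106.1]
wrist_force: [1.8, 2.6, 7.4]
width: 0.0139
finger_force: 20.0
0.61 rot/8 [-0.004  0.016 -0.014]
0 rot/8 [-1.033 -2.266 -3.594]
to pre [0.0206 0.0516 0.0831] to grip [-0.0031 -0.0006  0.0012] Z [0.237 0.522 0.819] [ 10.3  40.7  94.2 -30.3  69.5  16.7]
```

```bash
python3 -m pendant '[{"dx":0,"dy":0,"dz":0,"ax":-0.1035,"ay":-0.2265,"az":-0.3595,"hand":0},{"dx":0,"dy":0,"dz":0,"ax":-0.1035,"ay":-0.2265,"az":-0.3595,"hand":0},{"dx":0,"dy":0,"dz":0,"ax":-0.1035,"ay":-0.2265,"az":-0.3595,"hand":0},{"dx":0,"dy":0,"dz":0,"ax":-0.1035,"ay":-0.2265,"az":-0.3595,"hand":0},{"dx":0,"dy":0,"dz":0,"ax":-0.1035,"ay":-0.2265,"az":-0.3595,"hand":0},{"dx":0,"dy":0,"dz":0,"ax":0,"ay":0,"az":0,"hand":0}]'; python3 plan.py
```

```text
t: 15.25
ee_pos: [0.6788, 0.018, 0.0589]
orientation: [-168.4, 33.1, 86.5]
wrist_force: [5.4, 1.5, 4.2]
width: 0.0138
finger_force: 20.0
0.61 rot/8 [0.512 1.166 1.793]
0 rot/8 [-0.518 -1.115 -1.788]
to pre [0.0201 0.0516 0.0832] to grip [-0.0036 -0.0006  0.0013] Z [0.237 0.522 0.819] [ 10.3  40.8  94.1 -30.2  69.5  34.3]
```

Forces stay small, so I finish the turn.

```bash
python3 -m pendant '[{"dx":0,"dy":0,"dz":0,"ax":-0.1035,"ay":-0.2265,"az":-0.3595,"hand":0},{"dx":0,"dy":0,"dz":0,"ax":-0.1035,"ay":-0.2265,"az":-0.3595,"hand":0},{"dx":0,"dy":0,"dz":0,"ax":-0.1035,"ay":-0.2265,"az":-0.3595,"hand":0},{"dx":0,"dy":0,"dz":0,"ax":-0.1035,"ay":-0.2265,"az":-0.3595,"hand":0},{"dx":0,"dy":0,"dz":0,"ax":-0.1035,"ay":-0.2265,"az":-0.3595,"hand":0},{"dx":0,"dy":0,"dz":0,"ax":0,"ay":0,"az":0,"hand":0},{"dx":0,"dy":0,"dz":0,"ax":0,"ay":0,"az":0,"hand":0},{"dx":0,"dy":0,"dz":0,"ax":0,"ay":0,"az":0,"hand":0}]'; python3 plan.py;
```

```text
t: 16.05
ee_pos: [0.6793, 0.0178, 0.0589]
orientation: [179.9, 34.9, 65.6]
wrist_force: [8.7, -1.0, 2.0]
width: 0.0141
finger_force: 20.0
0.61 rot/8 [1.021 2.296 3.576]
0 rot/8 [-0.009  0.017 -0.005]
to pre [0.0196 0.0518 0.0832] to grip [-0.0041 -0.0004  0.0013] Z [0.237 0.522 0.819] [ 10.3  40.8  94.1 -30.2  69.5  51.6]
```

```bash
python3 -m pendant '[{"dx":0.001,"dy":0,"dz":0,"ax":0,"ay":0,"az":0,"hand":0},{"dx":0,"dy":0,"dz":0,"ax":0,"ay":0,"az":0,"hand":0.2},{"dx":0,"dy":0,"dz":0,"ax":0,"ay":0,"az":0,"hand":0.4},{"dx":0,"dy":0,"dz":0,"ax":0,"ay":0,"az":0,"hand":0.5},{"dx":0,"dy":0,"dz":0,"ax":0,"ay":0,"az":0,"hand":0.5},{"dx":0,"dy":0,"dz":0,"ax":0,"ay":0,"az":0,"hand":0.5}]' 8 && python3 -m pendant '[{"dx":0.005,"dy":0.01,"dz":0.016,"ax":0,"ay":0,"az":0,"hand":0.5},{"dx":0.007,"dy":0.0156,"dz":0.0245,"ax":0,"ay":0,"az":0,"hand":0.5},{"dx":0.007,"dy":0.0156,"dz":0.0245,"ax":0,"ay":0,"az":0,"hand":0.5},{"dx":0.007,"dy":0.0156,"dz":0.0245,"ax":0,"ay":0,"az":0,"hand":0.5},{"dx":0.007,"dy":0.0156,"dz":0.0245,"ax":0,"ay":0,"az":0,"hand":0.5},{"dx":0,"dy":0.02,"dz":0.03,"ax":0,"ay":0,"az":0,"hand":0.5},{"dx":0,"dy":0.02,"dz":0.03,"ax":0,"ay":0,"az":0,"hand":0.5},{"dx":0,"dy":0,"dz":0,"ax":0,"ay":0,"az":0,"hand":0.5}]'; python3 - <<'E'
from k import *
p,d=grab('side','side4');q,d=grab('top','top4')
a=p[140:290,130:280];b=q[80:230,220:370]
cv2.imwrite('pics/c4.png',np.hstack([cv2.resize(x[:,:,::-1],(400,400),interpolation=cv2.INTER_CUBIC) for x in(a,b)]))
scale([('top','top4'),('side','side4')])
E
```

```text
t: 16.65
ee_pos: [0.678, 0.0176, 0.0578]
orientation: [-179.8, 35.0, 65.6]
wrist_force: [-0.2, 0.0, -0.5]
width: 0.0448
finger_force: 0.0
t: 17.45
ee_pos: [0.7132, 0.1335, 0.2379]
orientation: [179.8, 34.7, 65.5]
wrist_force: [0.2, -0.0, 0.7]
width: 0.0456
finger_force: 0.0
top4 plat [ 0.6304 -0.0886] 0.0687 [ 0.6275 -0.0937  0.0855] N az 66.1 slope 36.3 panel [0.6818 0.0238] [0.053 0.103] 66.3
   bar 44 [0.6831 0.032  0.085 ] h 0.0381 grip [0.6811 0.0272 0.0776] tare -0.018 lateral 0.0006
side4 plat [ 0.626  -0.0949] 0.0642 [ 0.6201 -0.0883  0.0839] N az 64.3 slope 35.0 panel [0.6806 0.02  ] [0.06  0.108] 62.9
   bar 89 [0.6811 0.0315 0.0818] h 0.0388 grip [0.6789 0.0269 0.0744] tare 0.01 lateral 0.0052
```

View pics/c4.png

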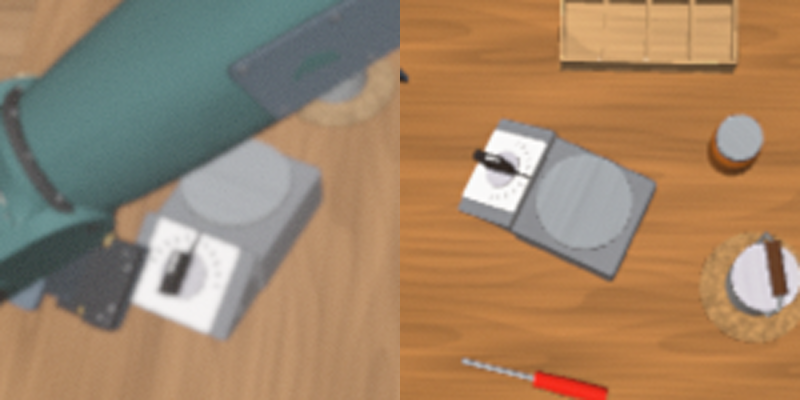

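The pointer meets the long tick in both crops (measured -0.02 and +0.01 rad). One last check of the canister's centring, then I hand in.

```bash
python3 - <<'E'
from h import *
W=world('top',np.load('pics/top4.npz')['d']).reshape(-1,3)
q=W[(np.abs(W[:,2]-.096)<.004)&(np.hypot(W[:,0]-.533,W[:,1]+.329)<.07)]
c,r=cv2.minEnclosingCircle(q[:,:2].astype(np.float32))
print('lid',c,r,'offset',np.hypot(c[0]-.5326,c[1]+.3293), np.ptp(q[:,2]))
# mat from side view before the move
z=np.load('pics/side1.npz');p=z['p'].astype(float);w=world('side',z['d'])
g=cv2.GaussianBlur(p[...,1]/p[...,0],(0,0),1.2)
m=((g>.715)&(w[...,2]<.02)&(np.hypot(w[...,0]-.533,w[...,1]+.329)<.1))
m=cv2.morphologyEx(m.astype(np.uint8),cv2.MORPH_OPEN,np.ones((3,3)))>0
print('mat side',cv2.minEnclosingCircle(w[m][:,:2].astype(np.float32)),np.median(w[m],0))
ok=np.hypot(c[0]-.5326,c[1]+.3293)<.02
o=ctrl.observe();print(o['t'],o['finger_force'])
if ok: print(ctrl.finish_job())
E
```

```text
lid (0.5361510515213013, -0.32613539695739746) 0.043812137097120285 offset 0.004756540688797423 0.0076593591941373634
mat side ((0.5326358675956726, -0.3293476998806), 0.09975970536470413) [ 0.52968834 -0.31993508  0.00244832]
17.55 0.0
the job is handed in; nothing more can be done
None
```

The job is handed in at 17.6 s: the canister stands on the smallest cork mat, about 5 mm off its centre and let go, and the tare pointer reads within about 0.02 rad of zero in both camera views; the judge's verdict was not shown.

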